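Size a brake piston in the stepped gauge

TASK

Find the size of the bright steel brake piston with the stepped gauge: stand it upright on the smallest pocket first so that it touches there and is seen not to go in, then lower it into the next pocket up, keeping hold until it has entered, and leave it standing upright on that pocket's floor. Do not put it into the largest pocket, and leave the other parts on the bench where they are.

Things in the scene. Friction and masses are not known exactly. Their poses are not given: they have to be found in the camera images.
- piston_mid (a point): Centre of the loose brake piston: bright steel round cup, 44 mm outside diameter, 56 mm tall, wall 4 mm, standing open end up on the bench (z = 0), 0.2 to 0.33 kg. Point on its axis, 28 mm above its bottom; z up. Grip its upper half from outside, so the fingertips clear the gauge. Near it: a black plastic piston, a flat brass bearing ring, an amber jar with red cap, each under 60 mm tall.
- pocket_small (a point): Centre of the mouth of the smallest pocket, 34 mm diameter, 10 mm deep: the piston stands on its rim. The gauge: a fixed aluminium block on a blue foot, 100 mm wide, 226 mm long, three treads rising in a row, a dark-floored round pocket in each. This mouth is 20 mm above the bench, in the lowest tread. z up, y along the row towards the larger pockets, x across.
- pocket_mid (a point): Centre of the mouth of the next pocket up, 58 mm diameter, 10 mm deep: the piston enters with 7 mm to spare all round and stands on its floor, 16 mm above the bench. This mouth is 26 mm above the bench, in the middle tread, 65 mm along y from the smallest pocket. Same axes.
- pocket_large (a point): Centre of the mouth of the largest pocket, 76 mm diameter, 10 mm deep: too big, not to be used. This mouth is 32 mm above the bench, in the highest tread, 86 mm along y from the middle pocket. Same axes.
Mind the look-alikes: they are no part of the job. Leave any blue, green or pink look-alike of the part that bears piston_mid alone.

How it is judged:
By the outcome, as a careful person would: the job done as asked, in the order asked, and still so for the second after the job is handed in, with the robot touching nothing.
It also fails if it takes over 35 s, if anything falls off the work surface, if the arm or the gripper's body presses on something with over 40 N, if the wrist force passes 120 N, or if a joint passes its speed limit or range.

ROBOT

A 6-joint arm with a two-finger parallel gripper is mounted at the origin on the work surface. World frame = base frame: x ahead of the robot, y to its left, z up, the work surface at z = 0. Lengths are in m, angles in rad, forces in N, time in s.
With the tool pointing down it reaches from about 0.375 to 0.9 m from the base axis. Payload 3.1 kg.
Tool frame: the origin (TCP) lies midway between the tips of the shut fingers; the grasp point (between the pads) lies 19 mm behind it; z points along the fingers, y is the line along which they close (so a half turn about z gives the same grasp; the last joint's range is limited). The gripper opens to 87 mm and grips with 3 to 60 N. Pads are 19 mm wide; open, the fingers measure 117 mm over their backs; the gripper's body (75 mm by 190 mm) begins 51 mm behind the grasp point.
Start: joints at [-1.486, 0.527, 1.433, -0, 1.181, -0.178], TCP at [0.162, -0.604, 0.223] pointing down, gripper open.
Joint ranges: [-3.08, 3.08], [-0.75, 2.2], [0.22, 2.44], [-1.43, 4.57], [0, 2.65], [-2.85, 2.85]. Speed limits (rad/s): [2.79, 2.79, 3.14, 3.14, 3.14, 3.14].

INTERFACE

Orientations are given as a unit quaternion [x, y, z, w].
In Python, from rig import get_obs, cams, job gives the robot as it stands.
- The arm moves only by the tool servo_tool, never from a script. Its argument "moves" is text: rows parted by semicolons, each of 5 numbers parted by spaces: the shift along the tool's x, y, z in m, then the turn about the tool's z in degrees, then the finger opening in m, from 0 to 0.087. In form: dx dy dz spin claw; .... A call has 1 to 10 rows; each row is the pose to reach, as a shift and turn from the pose commanded when the call began, along the tool's axes at that moment; what a row does not reach only later rows make up. A row lasts 1/12 s, in which the tool goes at most 41.7 mm and 7.16 degrees, less where a joint would pass 70% of its speed; a pose out of reach is approached as far as the arm can. A call with a gripper value outside its range is refused whole. The fingers move at their own pace and stop on an object; "grip_force" is the grip in N (left out, the last holds). Time passes only in rows, so rows that repeat a pose let the fingers close. It gives the time, the measured TCP pose, the force, the opening and the grip force at its end, in the units of the state.
- get_obs(): the state, without advancing time (a new reading comes with each control period).
- cams.camera(name): name is "scene" or "top" or "wrist"; returns the picture (384x512x3 uint8, blue, green, red); there is no depth.
- cams.camera_model(name): a dict with "fx", "fy", "cx", "cy" (pixels), "R" (3x3) and "t" (3): a world point X has camera coordinates R X + t. Camera axes: x right, y down, z forward; pixel columns grow to the right and rows downward; lengths in m; the calibration is good to about 2 mm. A picture is of the moment at which its call begins: read the wrist's pose just before it. camera_model takes no time and is no camera call; for the wrist camera it gives the pose at the moment of the call.
- job.hand_in(): hands the job in; it is judged then, once.
The state is a dict: "time": time; "q": joint angles; "joint_velocities": joint speeds; "joint_torque": joint torques, N m; "position": TCP position; "tool_rot": TCP orientation; "ft_force": force on the tool from outside, world axes, zero at the start; "moment": the same for the moment, N m; "grip_width": finger opening in m; "grip_force": force on a finger pad.
Only numpy, scipy, OpenCV 4.12 (cv2) and the standard library are available. Lean on these libraries where they do the work, as an engineer would, in place of code of your own. Each camera call takes 0.05 s, during which the arm holds its last target. There are 200 camera calls.

## Working session

There is one attempt and no reset: what is moved stays moved. The work goes in short steps, Python scripts to look and compute and a tool call to move; the robot and the scene stay as the last step left them, time stands still between calls to the robot, and variables do not carry over. Pictures are saved under pics/ and viewed, at most 10 in all, crops included, and the job is handed in when it is done.

Besides the shell and the picture viewer there is one more tool, called after "Request:" in YAML: its name, and indented under it one key for each argument. servo_tool: Moves the arm, as the interface text tells. Its arguments: {"type":"object","properties":{"moves":{"type":"string"},"grip_force":{"type":"number"}},"required":["moves"]}

```bash
mkdir -p pics
python3 - <<'E'
from rig import get_obs,cams
import cv2,numpy as np
o=get_obs();print(o['time'],o['position'],o['tool_rot'],o['ft_force'],o['grip_width'])
for n in ['scene','top']:
    im=cams.camera(n);cv2.imwrite(f'pics/{n}0.png',im)
    m=cams.camera_model(n);print(n,m['fx'],m['cx'],m['cy'],np.round(-np.array(m['R']).T@m['t'],3),np.round(m['R'],2).tolist())
a=cv2.imread('pics/scene0.png');b=cv2.imread('pics/top0.png')
cv2.imwrite('pics/both0.png',cv2.resize(b,(800,600),interpolation=cv2.INTER_CUBIC))
E
```

```text
0.0 [ 0.16232644 -0.60277714  0.22157184] [ 9.91376756e-01  1.31037930e-01  3.96550162e-05 -1.08986353e-03] [ 0.76347573 -0.45271878 -0.56907914] 0.08685021670963336
scene 374.04320169565614 258.7574544504247 184.30555968892065 [0.933 0.174 0.588] [[-0.34, 0.94, -0.02], [0.7, 0.24, -0.68], [-0.63, -0.24, -0.74]]
top 421.2418650369861 248.76071501099693 197.26477098263584 [ 0.445 -0.025  1.079] [[0.03, -1.0, -0.0], [-1.0, -0.03, -0.04], [0.04, 0.0, -1.0]]
```

View pics/scene0.png

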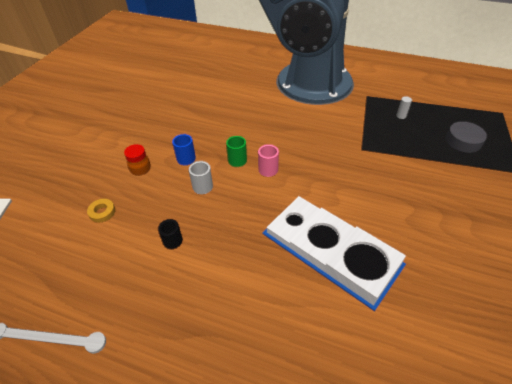

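View pics/both0.png

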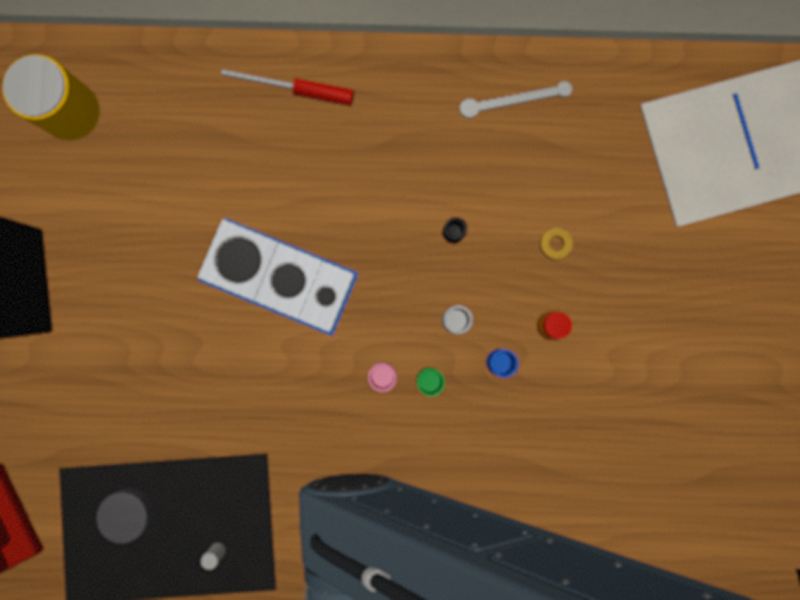

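The scene view shows the bright steel piston at about (201,177), among blue (184,149), green (236,151), pink (268,160) and black (171,234) look-alikes. The gauge pockets are at (294,219), (323,236) and (366,261). In the upscaled top view the piston is at (458,320) and the pockets are at (326,296), (288,280) and (238,260).

```bash
cat > h.py <<'E'
import numpy as np,cv2
from rig import get_obs,cams
from scipy.spatial.transform import Rotation as Ro
def proj(m,X):
    c=np.asarray(X)@np.array(m['R']).T+m['t'];return np.stack([m['fx']*c[...,0]/c[...,2]+m['cx'],m['fy']*c[...,1]/c[...,2]+m['cy']],-1)
def ray(m,p):
    R=np.array(m['R']);d=R.T@[(p[0]-m['cx'])/m['fx'],(p[1]-m['cy'])/m['fy'],1];return -R.T@m['t'],d
def onz(m,p,z):
    c,d=ray(m,p);return c+d*(z-c[2])/d[2]
def tri(a,p,b,q):
    c1,d1=ray(a,p);c2,d2=ray(b,q);s=np.linalg.lstsq(np.stack([d1,-d2],1),c2-c1,rcond=None)[0]
    x,y=c1+s[0]*d1,c2+s[1]*d2;return (x+y)/2,np.linalg.norm(x-y)
def blob(mask,p):
    n,l,s,c=cv2.connectedComponentsWithStats(mask.astype(np.uint8));k=l[int(p[1]),int(p[0])]
    return c[k],s[k]
E
python3 - <<'E'
from h import *
S=cv2.imread('pics/scene0.png');T=cv2.imread('pics/top0.png');ms,mt=[cams.camera_model(n) for n in('scene','top')]
d=lambda im:im.max(2)<90
P=[]
for n,ps,pt in [('small',(294,220),(208,189)),('mid',(323,236),(184,179)),('large',(366,261),(152,166))]:
    a,sa=blob(d(S),ps);b,sb=blob(d(T),pt);X,e=tri(ms,a,mt,b);P.append(X);print(n,a,sa,b,sb,X,e)
g=lambda im:(cv2.cvtColor(im,cv2.COLOR_BGR2HSV)[...,1]<60)&(im.max(2)>70)
a,sa=blob(g(S),(201,183));b,sb=blob(g(T),(293,205))
print(a,sa,b,sb,tri(ms,a,mt,b))
for z in (0,.028,.056):print(z,onz(ms,a,z),onz(mt,b,z))
v=P[2]-P[0];print('row dir',np.degrees(np.arctan2(v[1],v[0])),np.linalg.norm(v[:2]))
mw=cams.camera_model('wrist');o=get_obs();R=Ro.from_quat(o['tool_rot']).as_matrix();print(np.round(R,3),'cam in tool',R.T@(-np.array(mw['R']).T@mw['t']-o['position']),np.round(np.array(mw['R'])@R,2))
cv2.imwrite('pics/sc.png',cv2.resize(np.vstack([S[120:270,130:430]]),(800,400),interpolation=cv2.INTER_CUBIC))
E
```

```text
small [294.18110236 219.62204724] [287 215  16  10 127] [208.14893617 189.14893617] [203 184  11  11  94] [0.50456479 0.08237772 0.01640988] 0.002163303687970741
mid [322.89772727 236.35416667] [308 225  30  23 528] [184.13213213 179.18918919] [174 169  21  21 333] [0.52779198 0.14310137 0.02124256] 0.002000417446436634
large [365.42625746 261.53111679] [ 344  244   44   36 1173] [152.11276949 165.92868988] [139 152  27  28 603] [0.55857626 0.22364195 0.02657322] 0.001770163774204408
[200.45950413 176.74214876] [189 161  23  33 605] [292.51636364 204.27272727] [283 195  19  19 275] (array([ 0.47157611, -0.12985597,  0.03049142]), np.float64(0.003003255492220025))
0 [ 0.44575056 -0.1450183   0.        ] [ 0.47306757 -0.13427778  0.        ]
0.028 [ 0.468951   -0.12980068  0.028     ] [ 0.47233226 -0.13144968  0.028     ]
0.056 [ 0.49215144 -0.11458306  0.056     ] [ 0.47159696 -0.12862159  0.056     ]
row dir 69.07596614700982 0.1512376373201786
[[ 0.966  0.26  -0.   ]
 [ 0.26  -0.966  0.002]
 [ 0.    -0.002 -1.   ]] cam in tool [ 0.07194938  0.00124865 -0.16235537] [[ 0.    1.   -0.  ]
 [-0.96  0.   -0.27]
 [-0.27  0.    0.96]]
```

Request:
servo_tool:
  moves: "0.01 -0.009 0 0 0.087;0.03 -0.027 0 0 0.087;0.055 -0.05 0 0 0.087;0.08 -0.072 0 0 0.087;0.105 -0.094 0 0 0.087;0.13 -0.117 0 0 0.087;0.155 -0.139 0 0 0.087;0.18 -0.161 0 0 0.087;0.205 -0.184 0 0 0.087;0.23 -0.206 0 0 0.087"

```text
time: 0.93
position: [0.3314, -0.3419, 0.2224]
tool_rot: [0.991, 0.131, -0.0, -0.001]
ft_force: [0.6, -0.2, -0.2]
grip_width: 0.0869
grip_force: 0.0
```

Request:
servo_tool:
  moves: "0.025 -0.022 0.005 0 0.087;0.05 -0.045 0.015 0 0.087;0.075 -0.067 0.025 0 0.087;0.1 -0.09 0.035 0 0.087;0.125 -0.112 0.045 0 0.087;0.15 -0.134 0.055 0 0.087;0.17 -0.152 0.065 0 0.087;0.185 -0.165 0.07 0 0.087;0.191 -0.171 0.07 0 0.087;0.191 -0.171 0.07 0 0.087"

```text
time: 1.77
position: [0.4709, -0.1279, 0.1524]
tool_rot: [0.991, 0.133, -0.0, -0.0]
ft_force: [-0.9, -0.1, 0.5]
grip_width: 0.0871
grip_force: 0.0
```

Run:
```python
from h import *
o=get_obs();print(o['time'],o['position'],Ro.from_quat(o['tool_rot']).as_matrix().round(3).tolist(),o['ft_force'])
m=cams.camera_model('wrist');im=cams.camera('wrist');cv2.imwrite('pics/w1.png',im)
R=np.array(m['R']);print(np.round(-R.T@m['t'],3))
t=np.linspace(0,6.283,60)
for z in (0,.056):
    X=np.stack([.4715+.022*np.cos(t),-.129+.022*np.sin(t),0*t+z],1);cv2.polylines(im,[proj(m,X).round().astype(int)],1,(0,0,255),1)
cv2.imwrite('pics/w1o.png',im)
```

```text
1.7667 [ 0.47089789 -0.12792132  0.15236154] [[0.965, 0.263, -0.001], [0.263, -0.965, 0.001], [-0.001, -0.001, -1.0]] [-0.92584429 -0.13755074  0.50146985]
[ 0.541 -0.11   0.315]
```

View pics/w1o.png

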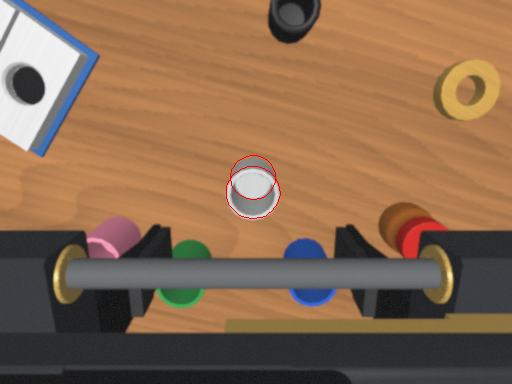

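The wrist view shows the piston rim at about (253,193), matching the projected circle (z = 0.056), so the estimate holds to about 1 mm. The fingers' path is clear, so I'll descend and grip.

Request:
servo_tool:
  moves: "0 0.001 0.012 0 0.087;0 0.001 0.03 0 0.087;0 0.001 0.05 0 0.087;0 0.001 0.07 0 0.087;0 0.001 0.09 0 0.087;0 0.001 0.107 0 0.087;0 0.001 0.119 0 0.087;0 0.001 0.125 0 0.087;0 0.001 0.125 0 0.087;0 0.001 0.125 0 0.06"
  grip_force: 25

```text
time: 2.65
position: [0.4712, -0.132, 0.028]
tool_rot: [0.991, 0.13, 0.0, 0.0]
ft_force: [-0.4, -0.4, 0.3]
grip_width: 0.0843
grip_force: 0.0
```

Request:
servo_tool:
  moves: "0 0 0 0 0.03;0 0 0 0 0.03;0 0 0 0 0.03;0 0 0 0 0.03;0 0 0 0 0.03;0 0 0 0 0.03;0 0 0 0 0.03;0 0 0 0 0.03"
  grip_force: 25

```text
time: 3.32
position: [0.4706, -0.1302, 0.0277]
tool_rot: [0.991, 0.131, -0.001, -0.001]
ft_force: [-0.6, 2.6, 3.9]
grip_width: 0.0429
grip_force: 25.0
```

Request:
servo_tool:
  moves: "0 0 -0.008 0 0.03;0 0 -0.025 0 0.03;0 0 -0.045 0 0.03;0 0 -0.065 0 0.03;0.003 -0.008 -0.085 0 0.03;0.01 -0.023 -0.1 0 0.03;0.02 -0.044 -0.11 0 0.03;0.03 -0.067 -0.115 0 0.03;0.04 -0.09 -0.115 0 0.03;0.05 -0.112 -0.115 0 0.03"

```text
time: 4.15
position: [0.4906, -0.0092, 0.1432]
tool_rot: [0.991, 0.131, 0.001, 0.0]
ft_force: [0.7, -0.3, -3.3]
grip_width: 0.0431
grip_force: 25.0
```

Request:
servo_tool:
  moves: "0.01 -0.022 0 0 0.03;0.02 -0.044 0 0 0.03;0.029 -0.064 0 0 0.03;0.035 -0.078 0 0 0.03;0.038 -0.084 0 0 0.03;0.038 -0.084 0 0 0.03;0.038 -0.084 0 0 0.03"

```text
time: 4.73
position: [0.5052, 0.0807, 0.1425]
tool_rot: [0.991, 0.131, -0.0, 0.0]
ft_force: [-0.7, -0.5, -2.7]
grip_width: 0.0429
grip_force: 25.0
```

Run:
```python
from h import *
o=get_obs();print(o['time'],o['position'],Ro.from_quat(o['tool_rot']).as_matrix().round(3).tolist(),o['ft_force'],o['grip_width'])
m=cams.camera_model('wrist');im=cams.camera('wrist');cv2.imwrite('pics/w2.png',im)
t=np.linspace(0,6.283,60)
def c(x,y,z,r,col):
    X=np.stack([x+r*np.cos(t),y+r*np.sin(t),0*t+z],1);cv2.polylines(im,[proj(m,X).round().astype(int)],1,col,1)
c(.5046,.0824,.02,.017,(0,0,255));c(.5278,.1431,.026,.029,(0,0,255));c(.5586,.2236,.032,.038,(0,0,255))
x,y,z=o['position'];c(x,y,z-.027,.022,(0,255,0));c(x,y,z+.029,.022,(0,255,0))
cv2.imwrite('pics/w2o.png',cv2.resize(im,(800,600)))
```

```text
4.7333 [0.50519148 0.08067382 0.14245433] [[0.965, 0.261, -0.0], [0.261, -0.965, -0.001], [-0.0, 0.001, -1.0]] [-0.66679687 -0.49806284 -2.6881211 ] 0.042903822862184644
```

View pics/w2o.png

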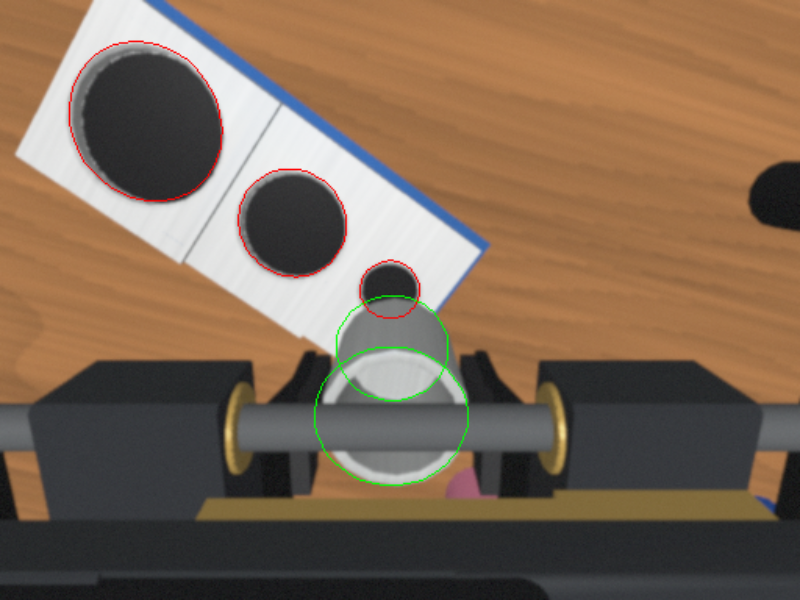

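The gauge mouths match the predicted circles: small at (390,289), mid at (292,222), large at (146,121) in the upscaled view. The piston hangs upright in the grip, about 1 mm off along tool y.

Request:
servo_tool:
  moves: "0 -0.003 0.012 0 0.03;0 -0.003 0.03 0 0.03;0 -0.003 0.05 0 0.03;0 -0.003 0.065 0 0.03;0 -0.003 0.077 0 0.03;0 -0.003 0.085 0 0.03;0 -0.003 0.088 0 0.03;0 -0.003 0.088 0 0.03"

```text
time: 5.45
position: [0.5044, 0.0832, 0.054]
tool_rot: [0.991, 0.13, -0.001, -0.0]
ft_force: [-0.8, 0.9, -2.7]
grip_width: 0.043
grip_force: 25.0
```

Request:
servo_tool:
  moves: "0 0 0.002 0 0.03;0 0 0.003 0 0.03;0 0 0.004 0 0.03;0 0 0.005 0 0.03;0 0 0.006 0 0.03;0 0 0.006 0 0.03"

```text
time: 5.95
position: [0.5045, 0.084, 0.0486]
tool_rot: [0.991, 0.131, 0.0, 0.0]
ft_force: [0.1, -0.1, -3.8]
grip_width: 0.0427
grip_force: 25.0
```

Request:
servo_tool:
  moves: "0 0 0.001 0 0.03;0 0 0.001 0 0.03;0 0 0.002 0 0.03;0 0 0.002 0 0.03;0 0 0.002 0 0.03"

```text
time: 6.37
position: [0.5048, 0.084, 0.0477]
tool_rot: [0.991, 0.131, 0.0, 0.0]
ft_force: [-1.5, 0.0, 7.1]
grip_width: 0.0432
grip_force: 25.0
```

Run:
```python
from h import *
o=get_obs();print(o['time'],o['position'],o['ft_force'])
im=cams.camera('scene');w=cams.camera('wrist');print(get_obs()['position'],get_obs()['ft_force'])
cv2.imwrite('pics/s3.png',np.hstack([cv2.resize(im[150:300,220:420],(400,300),interpolation=cv2.INTER_CUBIC),cv2.resize(w,(400,300))]))
```

```text
6.3667 [0.50478123 0.08400371 0.04767805] [-1.51089575  0.04947455  7.13760093]
[0.50477509 0.0840082  0.04767859] [-1.62029498 -0.02763699  7.52693163]
```

View pics/s3.png

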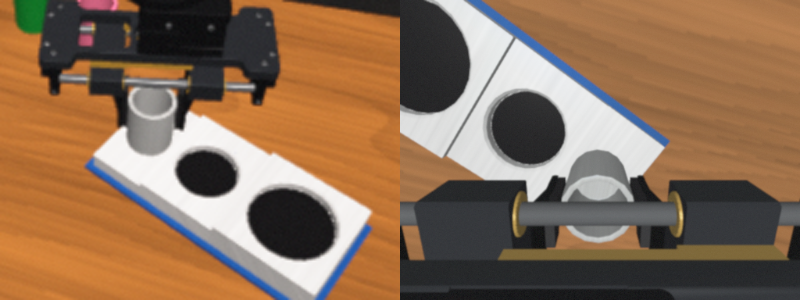

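The piston stands on the small pocket's rim, its base at z ≈ 0.020 with about 10 N contact, and it has not gone in. In the left half it sits at about (150,120), covering the small pocket. Next I'll lift and move to the middle pocket.

Request:
servo_tool:
  moves: "0 0 0 0 0.03;0 0 -0.006 0 0.03;0 0 -0.018 0 0.03;0 0 -0.03 0 0.03;0.005 -0.007 -0.035 0 0.03;0.013 -0.018 -0.035 0 0.03;0.023 -0.032 -0.035 0 0.03;0.032 -0.044 -0.035 0 0.03;0.037 -0.051 -0.035 0 0.03;0.038 -0.052 -0.035 0 0.03"

```text
time: 7.3
position: [0.5284, 0.1458, 0.0814]
tool_rot: [0.991, 0.132, 0.001, -0.0]
ft_force: [0.4, -0.2, -3.6]
grip_width: 0.0431
grip_force: 25.0
```

Request:
servo_tool:
  moves: "0 0 0 0 0.03;0 0 0 0 0.03;0 0 0 0 0.03"

```text
time: 7.55
position: [0.5271, 0.1435, 0.0813]
tool_rot: [0.991, 0.131, -0.001, 0.0]
ft_force: [-0.2, 0.5, -2.6]
grip_width: 0.0433
grip_force: 25.0
```

Run:
```python
from h import *
o=get_obs();print(o['time'],o['position'],o['ft_force'])
m=cams.camera_model('wrist');im=cams.camera('wrist');ms=cams.camera_model('scene');s=cams.camera('scene')
t=np.linspace(0,6.283,60)
def c(im,m,x,y,z,r,col):
    X=np.stack([x+r*np.cos(t),y+r*np.sin(t),0*t+z],1);cv2.polylines(im,[proj(m,X).round().astype(int)],1,col,1)
x,y,z=o['position']
for a,b in((im,m),(s,ms)):
    c(a,b,.5278,.1431,.026,.029,(0,0,255))
    c(a,b,x,y,z-.0277,.022,(0,255,0));c(a,b,x,y,z+.0283,.022,(0,255,0))
cv2.imwrite('pics/w4.png',np.hstack([cv2.resize(s[150:300,250:380],(400,462),interpolation=cv2.INTER_CUBIC),cv2.resize(im[100:380,120:362],(400,462))]))
```

```text
7.55 [0.52709381 0.14351035 0.08131883] [-0.16942679  0.46671568 -2.63179738]
```

View pics/w4.png

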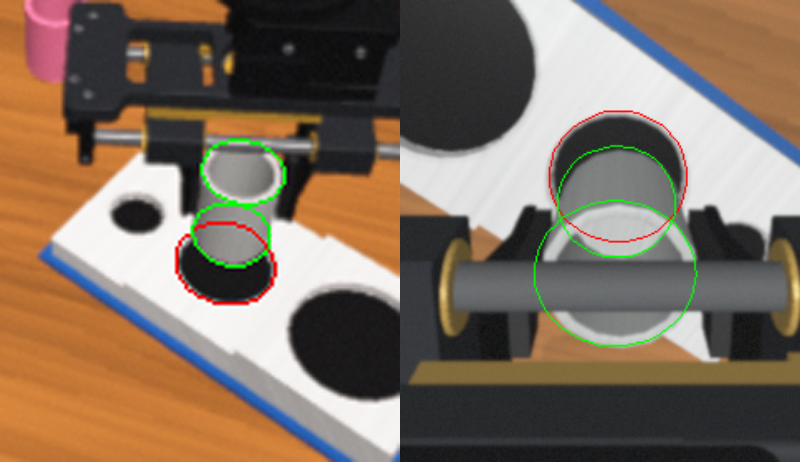

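Both views show the piston above the middle pocket and concentric with it to within 1–2 mm (mouth at about (618,178) in the right half). I'll lower it in.

Request:
servo_tool:
  moves: "0 0 0.006 0 0.03;0 0 0.014 0 0.03;0 0 0.022 0 0.03;0 0 0.028 0 0.03;0 0 0.032 0 0.03;0 0 0.034 0 0.03;0 0 0.035 0 0.03;0 0 0.036 0 0.03;0 0 0.036 0 0.03"

```text
time: 8.4
position: [0.5278, 0.1441, 0.0455]
tool_rot: [0.991, 0.131, 0.0, 0.0]
ft_force: [0.6, 0.3, -3.7]
grip_width: 0.043
grip_force: 25.0
```

Request:
servo_tool:
  moves: "0 0 0.001 0 0.03;0 0 0.001 0 0.03;0 0 0.002 0 0.03;0 0 0.002 0 0.03;0 0 0.002 0 0.03"

```text
time: 8.82
position: [0.5281, 0.1441, 0.0438]
tool_rot: [0.991, 0.131, 0.0, 0.0]
ft_force: [-0.2, -0.2, -1.9]
grip_width: 0.0431
grip_force: 25.0
```

Request:
servo_tool:
  moves: "0 0 0.0005 0 0.03;0 0 0.0005 0 0.03;0 0 0.001 0 0.03;0 0 0.001 0 0.03"

```text
time: 9.15
position: [0.5281, 0.1441, 0.0437]
tool_rot: [0.991, 0.131, 0.001, 0.0]
ft_force: [-0.7, -1.2, 8.2]
grip_width: 0.0432
grip_force: 25.0
```

It is on the floor (base at z ≈ 0.016, about 11 N contact). Now I'll release and retreat straight up.

Request:
servo_tool:
  moves: "0 0 -0.0005 0 0.03;0 0 -0.0005 0 0.043;0 0 -0.0005 0 0.047;0 0 -0.0005 0 0.055;0 0 -0.0005 0 0.065;0 0 -0.0005 0 0.065;0 0 -0.0005 0 0.065;0 0 -0.0005 0 0.065"

```text
time: 9.82
position: [0.5276, 0.1441, 0.0428]
tool_rot: [0.991, 0.131, -0.0, -0.0]
ft_force: [-0.3, -0.4, 0.3]
grip_width: 0.0638
grip_force: 0.0
```

Request:
servo_tool:
  moves: "0 0 -0.006 0 0.065;0 0 -0.018 0 0.065;0 0 -0.035 0 0.065;0 0 -0.055 0 0.065;0 0 -0.075 0 0.065;0 0 -0.095 0 0.065;0 0 -0.115 0 0.065;0 0 -0.125 0 0.065;0 0 -0.13 0 0.065;0 0 -0.13 0 0.065"

```text
time: 10.65
position: [0.5282, 0.1441, 0.1741]
tool_rot: [0.991, 0.131, 0.001, 0.0]
ft_force: [-0.9, 0.6, -0.6]
grip_width: 0.0651
grip_force: 0.0
```

Run:
```python
from h import *
o=get_obs();print(o['time'],o['position'],o['ft_force'],o['grip_width'])
s=cams.camera('scene');w=cams.camera('wrist')
cv2.imwrite('pics/f5.png',np.hstack([cv2.resize(s[100:300,150:417],(400,300),interpolation=cv2.INTER_CUBIC),cv2.resize(w,(400,300))]))
```

```text
10.65 [0.52822995 0.14410669 0.17408233] [-0.86745057  0.59936614 -0.61116481] 0.06505231569507866
```

View pics/f5.png

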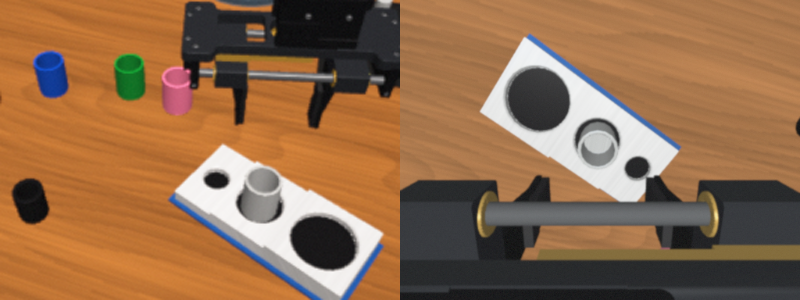

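The piston stands upright in the middle pocket, at (262,195) on the left and (598,145) on the right. The robot is clear of it and the look-alikes in view are where they were.

```bash
python3 -c "
from rig import job;print(job.hand_in())"
```

```text
the job is handed in; nothing more can be done
None
```

The steel piston touched the smallest pocket's rim and did not go in, then was lowered into the middle pocket, where it was standing upright on the floor when I handed in at about 11 s.

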